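# Pull test for the sign clips on the café counter

## Task

One of the two spring clips that hold the wooden-topped signs has gone weak: lift each sign straight up by its wooden top and see whether the clip stand hangs on. Set the sign whose clip holds on, together with its clip stand, upright on the wooden serving tray; put the sign that slips out of its clip into the grey bin.

Things in the scene. Friction and masses are not known exactly. Their poses are not given: they have to be found in the camera images.
- sign_a_grip (a point): centre of the wooden top bar (grip it from above) of a white sign with yellow-green print, 60 g, upright in a dark steel clip stand. Bar 14 mm thick (x: close fingers along it), 76 long (y), 20 tall (z up). Panel below it 6 thick, 70 wide; lower edge 93 mm below this point, resting on the stand's base (80 x by 64 y by 14 mm), so the point starts 107 mm above the counter.
- sign_b_grip (a point): second sign and stand, identical in looks, point, axes and sizes. Stands weigh 300 to 450 g, are loose, and their jaws hold the sign's lowest 35 mm. Exactly one clip, of A or B, is weak: lifted straight up over 40 mm, its sign slides out (about 1 N) and the stand stays; the firm clip (over 15 N) comes up with its sign.
- tray: pale wooden serving tray, empty, fixed, 200 mm (x) by 240 mm (y). Origin: centre of its underside, on the counter; z up. Its floor lies 10 mm above the counter, its 6 mm rim rises to 16 mm.
- bin: grey plastic open-topped bin, empty, fixed, 160 mm (x) by 200 mm (y) by 85 mm high, walls and floor 5 mm. Origin: centre of its underside, on the counter; z up.

How it is judged (in metres and radians):
At the end, for the whole second after the job is handed in: Firm clip's sign upright (10 degrees) in its stand on the tray: bar centre within 85 mm (x), 105 mm (y) of the tray's centre, 103 to 132 mm above the counter. The other sign is in the bin: bar centre within 85 mm (x), 105 mm (y) of the bin's centre, under 106 mm high (((x of sign_b_grip in the frame of tray between -0.085 and 0.085 m and y of sign_b_grip in the frame of tray between -0.105 and 0.105 m and z of sign_b_grip in the frame of tray between 0.103 and 0.132 m and angle between sign_b_grip's own z axis and vertical below 0.175 rad and x of sign_a_grip in the frame of bin between -0.085 and 0.085 m and y of sign_a_grip in the frame of bin between -0.105 and 0.105 m and z of sign_a_grip in the frame of bin between 0 and 0.106 m) or (x of sign_a_grip in the frame of tray between -0.085 and 0.085 m and y of sign_a_grip in the frame of tray between -0.105 and 0.105 m and z of sign_a_grip in the frame of tray between 0.103 and 0.132 m and angle between sign_a_grip's own z axis and vertical below 0.175 rad and x of sign_b_grip in the frame of bin between -0.085 and 0.085 m and y of sign_b_grip in the frame of bin between -0.105 and 0.105 m and z of sign_b_grip in the frame of bin between 0 and 0.106 m))); the robot touches nothing.
It also fails if it takes over 64 s, if anything falls off the work surface, if the arm or the gripper's body presses on something with over 40 N, if the wrist force passes 120 N, or if a joint passes its speed limit or range.

## Robot

A 6-joint arm with a two-finger parallel gripper is mounted at the origin on the work surface. World frame = base frame: x ahead of the robot, y to its left, z up, the work surface at z = 0. Lengths are in m, angles in degrees, forces in N, time in s.
With the tool pointing down it reaches from about 0.3 to 0.775 m from the base axis. Payload 14.6 kg.
Tool frame: the origin (TCP) lies midway between the tips of the shut fingers; the grasp point (between the pads) lies 19 mm behind it; y points along the fingers, z is the direction in which the jaws open and shut, and the axes are right-handed (so a half turn about y gives the same grasp; the last joint's range is limited). The gripper opens to 85 mm and grips with 20 to 120 N. Pads are 22 mm wide; open, the fingers measure 114 mm over their backs; the gripper's body (76 mm by 85 mm) begins 54 mm behind the grasp point. The pads swing forward as they close: fully open they stand 13 mm farther back than shut.
Start: joints at [64.366, 17.183, 87.147, -0, 75.671, -3.816], TCP at [0.204, 0.511, 0.231] pointing down, gripper open.
Joint ranges: [-173.82, 173.82], [-45.26, 126.66], [13.44, 144.39], [-59.66, 239.66], [0, 175.72], [-146.38, 146.38]. Speed limits (degrees/s): [127.2, 127.2, 147.25, 180, 180, 180].

## Interface

Orientations are given as [roll, pitch, yaw] about the fixed x, y, z axes, in that order (R = Rz(yaw) Ry(pitch) Rx(roll)).
In Python, from rig import env, eyes gives the robot as it stands.
- The arm moves only by the tool step_arm, never from a script. Its argument "increments" is a list of rows, each an object with "jaw": the opening in per cent of the stroke, from 0 (shut) to 100 (fully open); "travel": the shift along the tool's x, y, z in mm, a list of three; "delta_rot": the turn, a rotation vector about the tool's x, y, z in degrees, a list of three. A call has 1 to 5 rows; each row shifts and turns the pose as measured when the row begins, along the tool's axes as they then stand; what a row does not reach is not made up. A row lasts 1/8 s, in which the tool goes at most 62.5 mm and 10.7 degrees, less where a joint would pass 70% of its speed; a pose out of reach is approached as far as the arm can. A call is refused whole if a number of a shift passes 62.5 or a number of a turn 10.7, either way. A call with a gripper value outside its range is refused whole. The fingers move at their own pace and stop on an object; "newtons" is the grip in N (left out, the last holds). Time passes only in rows, so rows that do not move let the fingers close. It gives the time, the measured TCP pose, the force and the opening at its end, in the units of the state.
- env.observe(): the state, without advancing time (a new reading comes with each control period).
- eyes.snapshot(name): name is "scene" or "side" or "wrist"; returns a dict with "image" (480x640x3 uint8, blue, green, red), "vfov" (degrees; the focal length in pixels is half the picture's height over the tangent of half this angle, whatever the lens; pixels are square), "cx", "cy" (the principal point, pixels), "xyz" and "attitude" of the camera in the world; the wrist camera has in their place "tool_from_camera" (4x4, takes a point from camera to tool coordinates, whose origin is the TCP and whose axes are the tool frame's). Camera axes: x right, y down, z forward; pixel columns grow to the right and rows downward; lengths in m; the calibration is good to about 2 mm. A picture is of the moment at which its call begins: read the wrist's pose just before it. There is no depth.
- env.hand_in(): hands the job in, once; it reports no verdict.
The state is a dict: "t": time; "joint_positions": joint angles; "qvel": joint speeds; "effort": joint torques, N m; "tcp_pos": TCP position; "orientation": TCP orientation; "force": force on the tool from outside, world axes, zero at the start; "torque": the same for the moment, N m; "gripper_width": finger opening in m.
Only numpy, scipy, OpenCV 4.12 (cv2) and the standard library are available. Lean on these libraries where they do the work, as an engineer would, in place of code of your own. Each camera call takes 0.05 s, during which the arm holds its last target.

## Working session

There is one attempt and no reset: what is moved stays moved. The work goes in short steps, Python scripts to look and compute and a tool call to move; the robot and the scene stay as the last step left them, time stands still between calls to the robot, and variables do not carry over. Pictures are saved under pics/ and viewed, and the job is handed in when it is done.

Besides the shell and the picture viewer there is one more tool, called after ">>>" as name(argument=value, ...) on one line, values as JSON. step_arm: Moves the arm, as the interface text tells. Its arguments: {"type":"object","properties":{"increments":{"type":"array","items":{"type":"object","properties":{"jaw":{"type":"number"},"travel":{"type":"array","items":{"type":"number"}},"delta_rot":{"type":"array","items":{"type":"number"}}}}},"newtons":{"type":"number"}},"required":["increments"]}

```bash
ls; mkdir -p pics
python3 - <<'E'
from rig import env, eyes
import cv2
s=env.observe(); print({k:s[k] for k in ('t','tcp_pos','orientation','gripper_width','force')})
for n in ('scene','side','wrist'):
    d=eyes.snapshot(n); cv2.imwrite(f'pics/{n}0.png',d['image'])
    print(n,{k:v for k,v in d.items() if k!='image'})
E
```

```text
pics
{'t': 0.0, 'tcp_pos': array([0.20432187, 0.51038938, 0.23070234]), 'orientation': array([-9.00666471e+01,  3.29824726e-03, -2.18170987e+01]), 'gripper_width': 0.08545885882014613, 'force': array([ 0.37538116,  0.00643674, -0.39734433])}
scene {'vfov': 53.34113783236877, 'cx': 315.29795545168, 'cy': 242.787859647755, 'xyz': array([0.95890966, 0.54685797, 0.78337097]), 'attitude': array([-134.77190922,   -0.44570717,  141.59182791])}
side {'vfov': 53.754536461807255, 'cx': 320.5888926945442, 'cy': 246.60474360853473, 'xyz': array([ 0.13336067, -0.60275243,  0.77931109]), 'attitude': array([-132.49730898,    0.51716316,  -34.28566762])}
wrist {'vfov': 69.4340780021874, 'cx': 313.4890734413695, 'cy': 245.33368134393552, 'tool_from_camera': array([[-1.80935701e-04,  9.62419578e-01,  2.71566794e-01,
        -6.88476837e-02],
       [-7.78157420e-04, -2.71566852e-01,  9.62419264e-01,
        -1.41886141e-01],
       [ 9.99999681e-01, -3.71857113e-05,  7.98050074e-04,
        -6.48318144e-06],
       [ 0.00000000e+00,  0.00000000e+00,  0.00000000e+00,
         1.00000000e+00]])}
```

View pics/scene0.png

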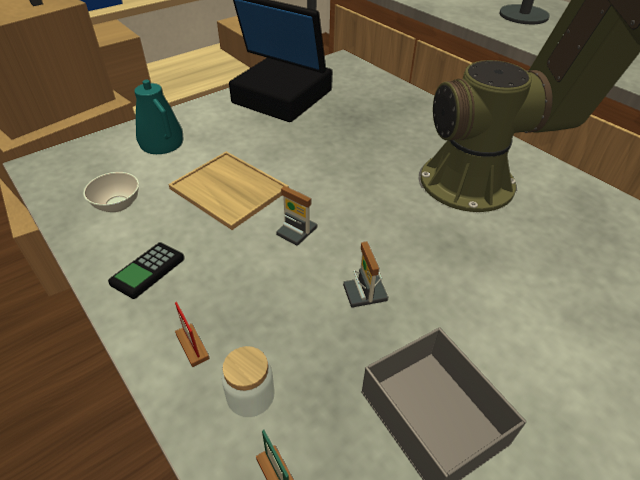

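View pics/side0.png

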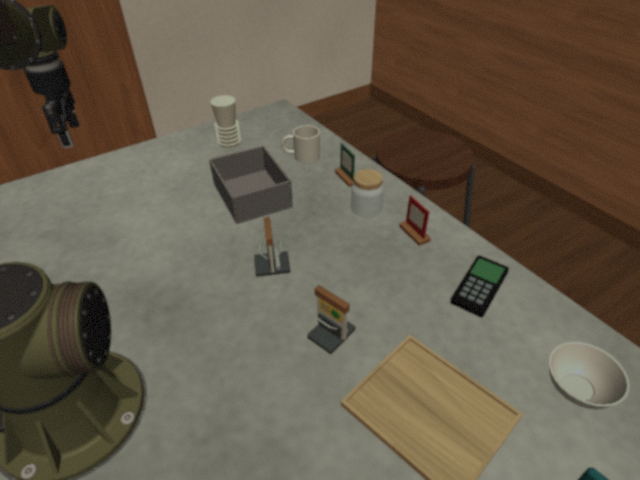

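View pics/wrist0.png

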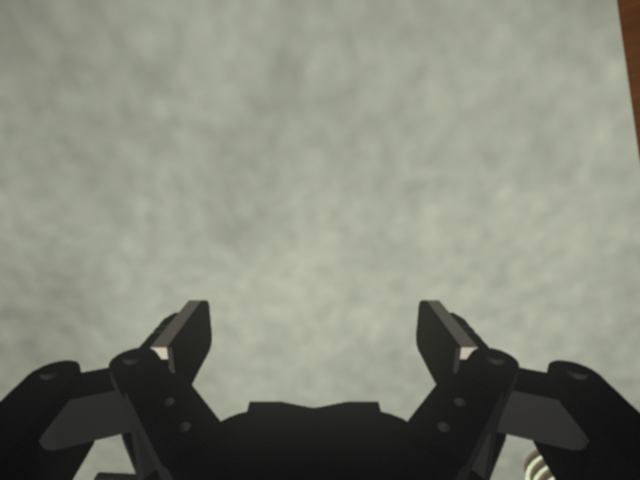

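The scene view shows two signs, one near the tray at about (295,212) and one near the bin at about (366,272). The tray is at about (228,190) and the bin at about (443,405). I'll zoom in to pick points.

Run:
```python
import cv2
a=cv2.imread('pics/scene0.png'); b=cv2.imread('pics/side0.png')
def z(i,x,y,w,h,n,f): 
    c=cv2.resize(i[y:y+h,x:x+w],None,fx=f,fy=f,interpolation=cv2.INTER_CUBIC)
    return c
cv2.imwrite('pics/z_scene.png',z(a,260,170,140,140,'',4.28))
cv2.imwrite('pics/z_side.png',z(b,230,205,140,150,'',4))
cv2.imwrite('pics/z_scene_bin.png',z(a,345,310,200,170,'',3.5))
cv2.imwrite('pics/z_side_bin.png',z(b,195,135,110,95,'',6))
```

```text
(no output)
```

View pics/z_scene.png

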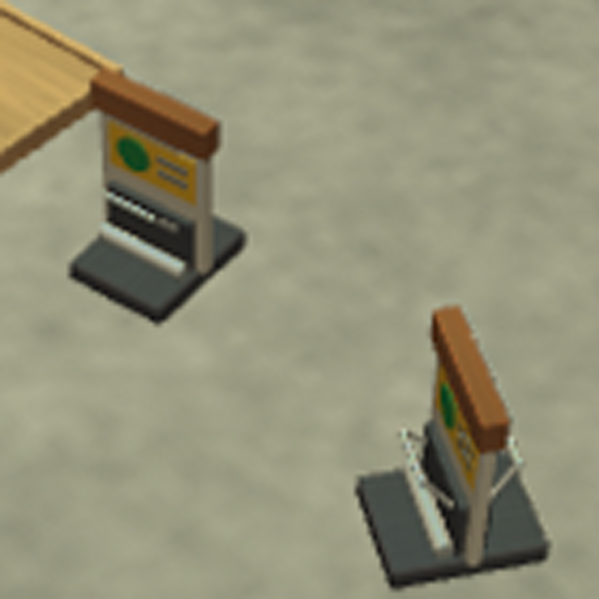

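View pics/z_side.png

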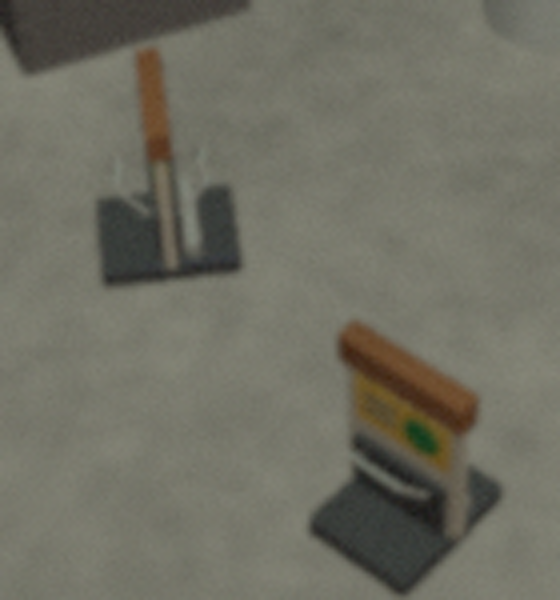

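View pics/z_scene_bin.png

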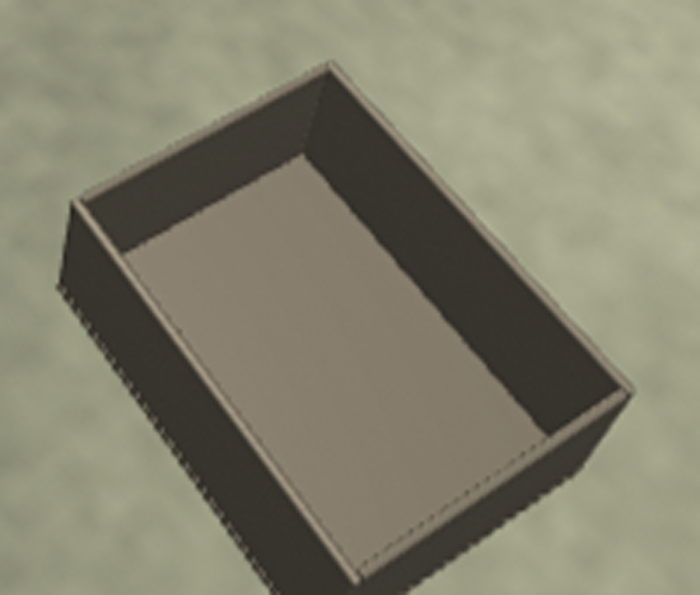

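View pics/z_side_bin.png

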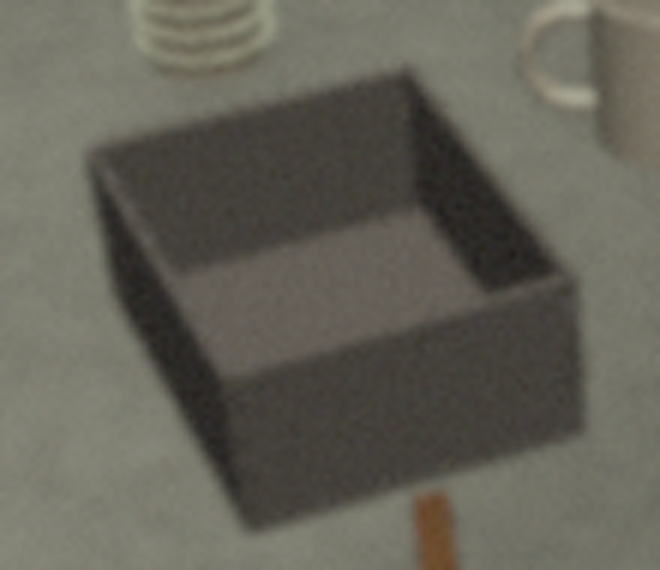

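Both signs stand upright with clear bar and base corners. I'll fit the poses from both cameras using the known sizes.

```bash
cat > h.py <<'E'
import numpy as np
from scipy.spatial.transform import Rotation as Ro
from scipy.optimize import least_squares
def cam(vfov,cx,cy,xyz,att): return dict(f=240/np.tan(np.radians(vfov/2)),c=np.array([cx,cy]),t=np.array(xyz),R=Ro.from_euler('xyz',att,degrees=True).as_matrix())
C={'scene':cam(53.34113783236877,315.29795545168,242.787859647755,[0.95890966,0.54685797,0.78337097],[-134.77190922,-0.44570717,141.59182791]),
'side':cam(53.754536461807255,320.5888926945442,246.60474360853473,[0.13336067,-0.60275243,0.77931109],[-132.49730898,0.51716316,-34.28566762])}
def proj(c,P):
    q=(np.atleast_2d(P)-c['t'])@c['R']; return c['f']*q[:,:2]/q[:,2:]+c['c']
def ray(c,uv,z):
    d=c['R']@np.array([*((np.array(uv)-c['c'])/c['f']),1]); s=(z-c['t'][2])/d[2]; return c['t']+s*d
def fit(obs,x0):
    # obs: list (cam, localxyz(mm), uv)
    def res(p):
        c,s=np.cos(p[2]),np.sin(p[2]); o=[]
        for k,l,uv in obs:
            l=np.array(l)/1000; P=[p[0]+c*l[0]-s*l[1],p[1]+s*l[0]+c*l[1],l[2]]
            o.append(proj(C[k],P)[0]-uv)
        return np.concatenate(o)
    r=least_squares(res,x0,loss='soft_l1'); return r.x,res(r.x).reshape(-1,2)
E
cat > m.py <<'E'
from h import *
np.set_printoptions(precision=4,suppress=True)
def show(n,obs,guesspx):
    best=None
    for y0 in np.radians(range(-90,90,15)):
        p,r=fit(obs,[*ray(C[guesspx[0]],guesspx[1],guesspx[2])[:2],y0])
        if best is None or np.sum(r**2)<np.sum(best[1]**2): best=(p,r)
    p,r=best; print(n,p[:2],np.degrees(p[2])%360,'rms px',np.sqrt((r**2).mean())); print(np.abs(r).max(axis=1).round(1))
    return p
S=lambda x,y:('scene',np.array([260+x/4.28,170+y/4.28]))
D=lambda x,y:('side',np.array([230+x/4,205+y/4]))
def ob(l,kv): return (kv[0],l,kv[1])
# sign 1: local y along bar; +y = scene right end; x: far = sx
def signobs(sx):
  f,n=7*sx,-7*sx; F,N=40*sx,-40*sx
  return f,n,F,N
for sx in (1,-1):
  f,n,F,N=signobs(sx)
  s1=[ob((n,-38,117),S(92,82)),ob((f,-38,117),S(102,70)),ob((f,38,117),S(219,122)),ob((n,38,117),S(210,135)),
   ob((N,-32,14),S(70,268)),ob((N,32,14),S(157,315)),ob((F,32,14),S(245,235)),
   # side: camera sees from opposite: scene-far side is near?; 
  ]
  p=show('sign1 scene only',s1,('scene',(296,195),.107))
  f,n,F,N=signobs(sx)
  s2=[ob((n,-38,117),S(433,312)),ob((f,-38,117),S(458,306)),ob((f,38,117),S(509,426)),ob((n,38,117),S(478,432)),
   ob((N,-32,14),S(357,482)),ob((N,32,14),S(393,578)),ob((F,32,14),S(548,547))]
  p=show('sign2 scene only',s2,('scene',(369,260),.107))
print('side bar ends z117:', [ray(C['side'],D(*q)[1],.117) for q in ((353,322),(475,402),(345,340),(465,412))])
print('side2 bar z117', [ray(C['side'],D(*q)[1],.117) for q in ((137,52),(158,50),(147,138),(171,138))])
print('side base1 z14', [ray(C['side'],D(*q)[1],.014) for q in ((312,522),(402,588),(500,490))])
print('side base2 z14', [ray(C['side'],D(*q)[1],.014) for q in ((98,202),(105,275),(241,262),(229,187))])
print('tray scene');[print(ray(C['scene'],q,.016)) for q in ((169,186),(226,153),(232,223))]
print('tray side');[print(ray(C['side'],q,.016)) for q in ((408,338),(343,404),(518,411))]
print('bin scene');[print(ray(C['scene'],(345+x/3.5,310+y/3.5),.085)) for x,y in ((330,63),(633,390),(358,580),(73,202))]
print('bin side');[print(ray(C['side'],(195+x/6,135+y/6),.085)) for x,y in ((90,152),(405,68),(577,278),(228,378))]
E
python3 m.py
```

```text
sign1 scene only [ 0.4915 -0.1012] 89.59647456189235 rms px 10.98700673295121
[17.7 23.9  2.1  8.3  0.5 22.6 14.6]
sign2 scene only [0.5045 0.1187] 38.33371590402863 rms px 15.814865240014772
[20.1 27.4  0.4  8.6  2.7 22.7 19.3]
sign1 scene only [ 0.4763 -0.1222] 16.297089739180503 rms px 0.6292297874404799
[1.1 0.5 0.6 1.  0.7 0.9 0.6]
sign2 scene only [0.4769 0.1162] 334.4984053670681 rms px 0.5239058256288647
[0.7 0.3 0.4 0.5 0.9 0.8 0.7]
side bar ends z117: [array([ 0.4704, -0.09  ,  0.117 ]), array([ 0.4883, -0.1627,  0.117 ]), array([ 0.4608, -0.0974,  0.117 ]), array([ 0.481 , -0.1648,  0.117 ])]
side2 bar z117 [array([0.4859, 0.1471, 0.117 ]), array([0.4964, 0.1419, 0.117 ]), array([0.455 , 0.0811, 0.117 ]), array([0.4654, 0.0738, 0.117 ])]
side base1 z14 [array([ 0.4304, -0.1104,  0.014 ]), array([ 0.4447, -0.1677,  0.014 ]), array([ 0.5192, -0.1477,  0.014 ])]
side base2 z14 [array([0.4534, 0.1545, 0.014 ]), array([0.428 , 0.0993, 0.014 ]), array([0.4965, 0.0643, 0.014 ]), array([0.5233, 0.1215, 0.014 ])]
tray scene
[ 0.6421 -0.4509  0.016 ]
[ 0.449  -0.4901  0.016 ]
[ 0.5882 -0.2296  0.016 ]
tray side
[ 0.5882 -0.2286  0.016 ]
[ 0.3995 -0.2698  0.016 ]
[ 0.64   -0.4515  0.016 ]
bin scene
[0.4775 0.3003 0.085 ]
[0.5045 0.4952 0.085 ]
[0.6587 0.4732 0.085 ]
[0.6329 0.2782 0.085 ]
bin side
[0.5039 0.4858 0.085 ]
[0.6567 0.4678 0.085 ]
[0.6325 0.2741 0.085 ]
[0.4782 0.2953 0.085 ]
```

The fits give:

| Item | Position (x, y) | Yaw |
|---|---|---|
| Sign 1 | (0.4755, -0.1255) | 15.5° |
| Sign 2 | (0.4765, 0.113) | -26° |
| Tray centre | (0.519, -0.360) | 13° |
| Bin centre | (0.568, 0.384) | -8° |

Everything is in reach, and the two cameras agree to within about 6 mm. I'll write a planning helper next, then move to hover over sign 2.

```bash
cat > plan.py <<'E'
import sys, numpy as np
from scipy.spatial.transform import Rotation as Ro
from rig import env
def plan(tx,ty,tz,yaw,maxmm=55,maxdeg=10):
    s=env.observe(); p=np.array(s['tcp_pos']); R=Ro.from_euler('xyz',s['orientation'],degrees=True)
    print('t',round(s['t'],3),'tcp',p.round(4),'rpy',np.round(s['orientation'],2),'w',round(s['gripper_width'],4),'F',np.round(s['force'],1),'j',np.round(s['joint_positions'],0))
    T=Ro.from_euler('xyz',[-90,0,yaw],degrees=True); d=np.array([tx,ty,tz])-p
    rv=(R.inv()*T).as_rotvec(degrees=True)
    n=max(1,int(np.ceil(max(np.linalg.norm(d)*1000/maxmm,np.linalg.norm(rv)/maxdeg))))
    for i in range(n):
        print('travel',(R.inv().apply(d/n)*1000).round(1).tolist(),'rot',(rv/n).round(2).tolist()); R=R*Ro.from_rotvec(rv/n,degrees=True)
if __name__=='__main__': plan(*map(float,sys.argv[1:]))
E
python3 plan.py 0.4765 0.113 0.23 -116
```

```text
t 0.15 tcp [0.2043 0.5105 0.2309] rpy [-90.05   0.   -21.82] w 0.0853 F [ 0.1  0.2 -0.5] j [64. 17. 87. -0. 76. -4.]
travel [40.0, 0.1, -26.8] rot [0.0, 9.42, 0.0]
travel [43.9, 0.1, -19.9] rot [0.0, 9.42, 0.0]
travel [46.5, 0.1, -12.4] rot [0.0, 9.42, 0.0]
travel [47.9, 0.1, -4.6] rot [0.0, 9.42, 0.0]
travel [48.1, 0.1, 3.3] rot [0.0, 9.42, 0.0]
travel [46.9, 0.1, 11.1] rot [0.0, 9.42, 0.0]
travel [44.4, 0.1, 18.6] rot [0.0, 9.42, 0.0]
travel [40.8, 0.1, 25.6] rot [0.0, 9.42, 0.0]
travel [36.0, 0.1, 32.0] rot [0.0, 9.42, 0.0]
travel [30.3, 0.1, 37.4] rot [0.0, 9.42, 0.0]
```

>>> step_arm(increments=[{"jaw": 100,"travel": [40,0,-27],"delta_rot": [0,9.4,0]},{"jaw": 100,"travel": [44,0,-20],"delta_rot": [0,9.4,0]},{"jaw": 100,"travel": [46.5,0,-12.5],"delta_rot": [0,9.4,0]},{"jaw": 100,"travel": [48,0,-4.5],"delta_rot": [0,9.4,0]},{"jaw": 100,"travel": [48,0,3.5],"delta_rot": [0,9.4,0]}], newtons=50)

```text
t: 0.78
tcp_pos: [0.3408, 0.3061, 0.2296]
orientation: [-90.1, -0.1, -70.0]
force: [0.6, 0.9, -0.9]
gripper_width: 0.0854
```

```bash
python3 plan.py 0.4765 0.113 0.23 -116
```

```text
t 0.775 tcp [0.3408 0.3061 0.2296] rpy [-90.13  -0.1  -69.96] w 0.0854 F [ 0.6  0.9 -0.9] j [ 37.   6. 101.  -0.  73.  17.]
travel [45.6, -0.0, 12.3] rot [0.02, 9.21, 0.03]
travel [43.0, -0.0, 19.4] rot [0.02, 9.21, 0.03]
travel [39.4, -0.1, 26.0] rot [0.02, 9.21, 0.03]
travel [34.7, -0.1, 32.0] rot [0.02, 9.21, 0.03]
travel [29.1, -0.1, 37.1] rot [0.02, 9.21, 0.03]
```

>>> step_arm(increments=[{"jaw": 100,"travel": [45.5,0,12.5],"delta_rot": [0,9.2,0]},{"jaw": 100,"travel": [43,0,19.5],"delta_rot": [0,9.2,0]},{"jaw": 100,"travel": [39.5,0,26],"delta_rot": [0,9.2,0]},{"jaw": 100,"travel": [35,0,32],"delta_rot": [0,9.2,0]},{"jaw": 100,"travel": [29,0,37],"delta_rot": [0,9.2,0]}])

```text
t: 1.4
tcp_pos: [0.4777, 0.1042, 0.2297]
orientation: [-90.0, -0.2, -117.5]
force: [1.2, -0.2, 0.3]
gripper_width: 0.085
```

```bash
python3 plan.py 0.4765 0.113 0.23 -116
python3 - <<'E'
from rig import env, eyes
import cv2
d=eyes.snapshot('wrist'); cv2.imwrite('pics/wrist1.png',d['image'])
E
```

```text
t 1.4 tcp [0.4777 0.1042 0.2297] rpy [ -90.03   -0.16 -117.54] w 0.085 F [ 1.2 -0.2  0.3] j [ 8. 10. 97. -0. 74. 36.]
travel [-7.3, -0.3, -5.1] rot [0.03, -1.54, 0.16]
```

View pics/wrist1.png

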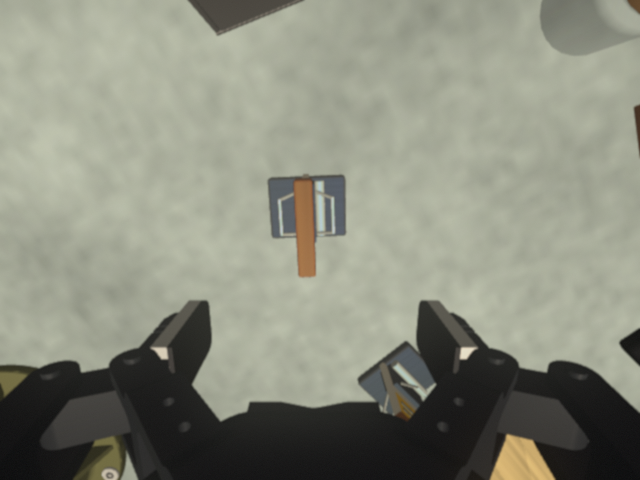

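The wrist view shows sign 2's bar top, with corners at about (295,180), (313,180), (316,276) and (299,276). I'll project them to the z = 0.117 plane.

```bash
cat > wr.py <<'E'
import numpy as np
from scipy.spatial.transform import Rotation as Ro
T=np.array([[-1.80935701e-04,9.62419578e-01,2.71566794e-01,-6.88476837e-02],[-7.78157420e-04,-2.71566852e-01,9.62419264e-01,-1.41886141e-01],[9.99999681e-01,-3.71857113e-05,7.98050074e-04,-6.48318144e-06],[0,0,0,1]])
f=240/np.tan(np.radians(69.4340780021874/2)); c=(313.489,245.334)
def wray(p,rpy,uv,z):
    R=Ro.from_euler('xyz',rpy,degrees=True).as_matrix()
    d=R@T[:3,:3]@np.array([(uv[0]-c[0])/f,(uv[1]-c[1])/f,1]); o=np.array(p)+R@T[:3,3]
    return o+d*(z-o[2])/d[2]
E
python3 - <<'E'
from wr import *
p=[0.4777,0.1042,0.2297]; r=[-90.03,-0.16,-117.54]
q=[wray(p,r,u,.117) for u in ((295,180),(313,180),(316,276),(299,276))]
print(np.array(q).round(4)); print(np.mean(q,0).round(4))
a=(q[0]+q[1])/2-(q[2]+q[3])/2; print(np.linalg.norm(a),np.degrees(np.arctan2(a[1],a[0]))-90)
b=[wray(p,r,u,.014) for u in ((268,179),(346,176),(346,235),(272,238))]; print(np.mean(b,0).round(4))
from rig import env
s=env.observe();print(s['t'],s['tcp_pos'],s['orientation'],s['qvel'])
E
```

```text
[[0.4872 0.1511 0.117 ]
 [0.4987 0.145  0.117 ]
 [0.4665 0.0781 0.117 ]
 [0.4547 0.0843 0.117 ]]
[0.4768 0.1146 0.117 ]
0.07425334952487238 -25.843683394634454
[0.4765 0.1139 0.014 ]
1.45 [0.47981495 0.10056217 0.2295413 ] [ -89.96721674   -0.21042934 -118.15612678] [ 5.06723177 -1.26808296  1.84785084  0.44141334 -0.29003813 -5.85051101]
```

The wrist view confirms sign 2 at (0.4767, 0.114) with yaw -25.9°. The measured bar length is 74 mm against the stated 76 mm.

```bash
python3 plan.py 0.4767 0.114 0.2 -116
```

```text
t 1.45 tcp [0.4798 0.1006 0.2295] rpy [ -89.97   -0.21 -118.16] w 0.0855 F [-0.4 -2.8 -0.1] j [ 8. 10. 97. -0. 74. 36.]
travel [-10.5, 29.5, -9.1] rot [-0.03, -2.16, 0.21]
```

>>> step_arm(increments=[{"jaw": 100,"travel": [-10.5,29,-9],"delta_rot": [0,-2.2,0.2]},{"jaw": 100,"travel": [0,0,0],"delta_rot": [0,0,0]}])

```text
t: 1.7
tcp_pos: [0.4773, 0.1125, 0.1997]
orientation: [-90.0, -0.0, -116.1]
force: [-0.4, 0.6, 0.9]
gripper_width: 0.0855
```

```bash
python3 plan.py 0.4767 0.114 0.088 -116 30
```

```text
t 1.7 tcp [0.4773 0.1125 0.1997] rpy [-9.0010e+01 -4.0000e-02 -1.1613e+02] w 0.0855 F [-0.4  0.6  0.9] j [ 9. 11. 99. -0. 70. 35.]
travel [-0.3, 27.9, -0.3] rot [0.0, -0.03, 0.01]
travel [-0.3, 27.9, -0.3] rot [0.0, -0.03, 0.01]
travel [-0.3, 27.9, -0.3] rot [0.0, -0.03, 0.01]
travel [-0.3, 27.9, -0.3] rot [0.0, -0.03, 0.01]
```

>>> step_arm(increments=[{"jaw": 100,"travel": [-0.5,28,-0.5],"delta_rot": [0,0,0]},{"jaw": 100,"travel": [-0.5,28,-0.5],"delta_rot": [0,0,0]},{"jaw": 100,"travel": [-0.5,28,0],"delta_rot": [0,0,0]},{"jaw": 100,"travel": [0,20,0],"delta_rot": [0,0,0]},{"jaw": 100,"travel": [0,0,0],"delta_rot": [0,0,0]}])

```text
t: 2.33
tcp_pos: [0.4795, 0.115, 0.0987]
orientation: [-89.7, 0.1, -116.1]
force: [0.0, -0.5, 0.5]
gripper_width: 0.0856
```

```bash
python3 plan.py 0.4767 0.114 0.088 -116 30
python3 - <<'E'
from rig import env, eyes
import cv2
d=eyes.snapshot('wrist'); cv2.imwrite('pics/wrist2.png',d['image'])
E
```

```text
t 2.325 tcp [0.4795 0.115  0.0987] rpy [ -89.7     0.14 -116.09] w 0.0856 F [ 0.  -0.5  0.5] j [  9.  19. 104.  -0.  57.  35.]
travel [2.1, 10.7, -2.1] rot [-0.3, -0.09, -0.14]
```

View pics/wrist2.png

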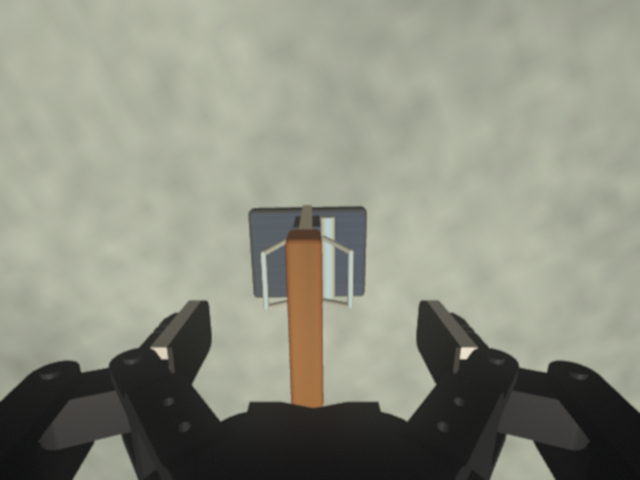

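The bar sits between the open fingers, with its centreline at column 306 against 313. That matches the -2 mm correction.

>>> step_arm(increments=[{"jaw": 100,"travel": [2,10.5,-2],"delta_rot": [-0.3,0,-0.1]},{"jaw": 100,"travel": [0,0,0],"delta_rot": [0,0,0]}])

```text
t: 2.62
tcp_pos: [0.4781, 0.1143, 0.0905]
orientation: [-89.8, 0.2, -116.1]
force: [-0.0, -0.2, -0.3]
gripper_width: 0.0858
```

```bash
python3 plan.py 0.4767 0.114 0.088 -116 30
```

```text
t 2.625 tcp [0.4781 0.1143 0.0905] rpy [ -89.81    0.18 -116.09] w 0.0858 F [-0.  -0.2 -0.3] j [  9.  20. 105.   0.  56.  35.]
travel [0.9, 2.5, -1.1] rot [-0.19, -0.09, -0.18]
```

>>> step_arm(increments=[{"jaw": 100,"travel": [1,2.5,-1.2],"delta_rot": [-0.2,0,-0.2]},{"jaw": 0,"travel": [0,0,0],"delta_rot": [0,0,0]},{"jaw": 0,"travel": [0,0,0],"delta_rot": [0,0,0]},{"jaw": 0,"travel": [0,0,0],"delta_rot": [0,0,0]},{"jaw": 0,"travel": [0,0,0],"delta_rot": [0,0,0]}], newtons=40)

```text
t: 3.25
tcp_pos: [0.4769, 0.114, 0.0888]
orientation: [-90.0, 0.0, -116.1]
force: [0.0, 2.1, -2.2]
gripper_width: 0.0134
```

>>> step_arm(increments=[{"jaw": 0,"travel": [0,0,0],"delta_rot": [0,0,0]},{"jaw": 0,"travel": [0,0,0],"delta_rot": [0,0,0]}])

```text
t: 3.5
tcp_pos: [0.4767, 0.114, 0.0886]
orientation: [-90.0, 0.0, -116.1]
force: [-0.3, 0.3, -0.1]
gripper_width: 0.0135
```

The fingers closed on the bar, reading 13.5 mm. I'll lift slowly in small rows.

>>> step_arm(increments=[{"jaw": 0,"travel": [0,-8,0],"delta_rot": [0,0,0]},{"jaw": 0,"travel": [0,-10,0],"delta_rot": [0,0,0]},{"jaw": 0,"travel": [0,-10,0],"delta_rot": [0,0,0]},{"jaw": 0,"travel": [0,-10,0],"delta_rot": [0,0,0]},{"jaw": 0,"travel": [0,-10,0],"delta_rot": [0,0,0]}])

```text
t: 4.12
tcp_pos: [0.4763, 0.1139, 0.1395]
orientation: [-90.0, -0.0, -116.1]
force: [-0.1, -0.5, -3.2]
gripper_width: 0.0129
```

>>> step_arm(increments=[{"jaw": 0,"travel": [0,-12,0],"delta_rot": [0,0,0]},{"jaw": 0,"travel": [0,-10,0],"delta_rot": [0,0,0]},{"jaw": 0,"travel": [0,0,0],"delta_rot": [0,0,0]},{"jaw": 0,"travel": [0,0,0],"delta_rot": [0,0,0]}])

```text
t: 4.62
tcp_pos: [0.4765, 0.1139, 0.1639]
orientation: [-90.0, -0.0, -116.1]
force: [-0.2, 0.6, -4.2]
gripper_width: 0.0134
```

```bash
python3 plan.py 0.4767 0.114 0.2 -116 50
python3 - <<'E'
from rig import env, eyes
import cv2, numpy as np
a=eyes.snapshot('scene')['image'];b=eyes.snapshot('side')['image'];
cv2.imwrite('pics/lift2.png',np.hstack([cv2.resize(a[180:340,280:440],(400,400)),cv2.resize(b[150:310,190:350],(400,400))]))
E
```

```text
t 4.625 tcp [0.4765 0.1139 0.1639] rpy [ -89.99   -0.   -116.09] w 0.0134 F [-0.2  0.6 -4.2] j [  9.  14. 101.  -0.  65.  35.]
travel [-0.1, -36.1, 0.2] rot [-0.01, -0.09, 0.0]
```

View pics/lift2.png

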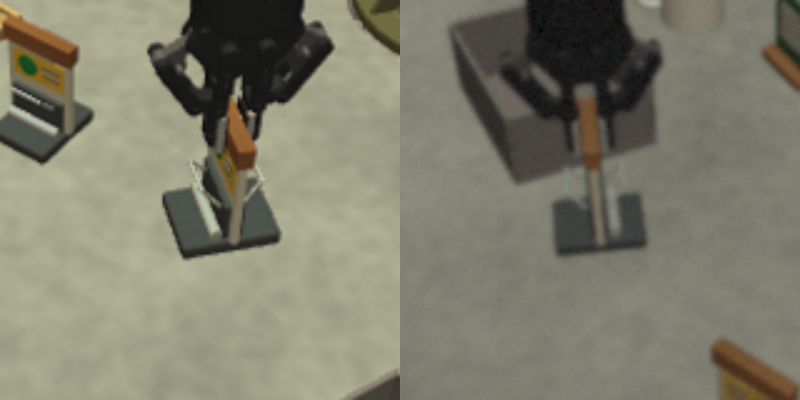

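Sign 2's clip holds: the stand rose with it, and the wrist carries about 4.2 N, which matches 60 g plus roughly 370 g. It goes to the tray. Sign 1 is on the direct route, so I'll lift higher first.

>>> step_arm(increments=[{"jaw": 0,"travel": [0,-36,0],"delta_rot": [0,0,0]},{"jaw": 0,"travel": [0,-40,0],"delta_rot": [0,0,0]},{"jaw": 0,"travel": [0,-30,0],"delta_rot": [0,0,0]},{"jaw": 0,"travel": [0,0,0],"delta_rot": [0,0,0]}], newtons=60)

```text
t: 5.22
tcp_pos: [0.4759, 0.1138, 0.2705]
orientation: [-90.2, -0.2, -116.1]
force: [-0.3, 0.1, -4.9]
gripper_width: 0.0131
```

```bash
python3 plan.py 0.519 -0.36 0.27 -77 35
```

```text
t 5.225 tcp [0.4759 0.1138 0.2705] rpy [ -90.2    -0.15 -116.09] w 0.0131 F [-0.3  0.1 -4.9] j [ 9.  8. 93. -0. 79. 35.]
travel [29.0, 0.0, 17.6] rot [0.02, -2.79, 0.01]
travel [29.9, 0.1, 16.2] rot [0.02, -2.79, 0.01]
travel [30.6, 0.1, 14.7] rot [0.02, -2.79, 0.01]
travel [31.3, 0.1, 13.2] rot [0.02, -2.79, 0.01]
travel [31.9, 0.1, 11.7] rot [0.02, -2.79, 0.01]
travel [32.4, 0.1, 10.1] rot [0.02, -2.79, 0.01]
travel [32.9, 0.1, 8.5] rot [0.02, -2.79, 0.01]
travel [33.3, 0.1, 6.9] rot [0.02, -2.79, 0.01]
travel [33.6, 0.1, 5.3] rot [0.02, -2.79, 0.01]
travel [33.8, 0.0, 3.6] rot [0.02, -2.79, 0.01]
travel [33.9, 0.0, 2.0] rot [0.02, -2.79, 0.01]
travel [34.0, 0.0, 0.3] rot [0.02, -2.79, 0.01]
travel [34.0, 0.0, -1.3] rot [0.02, -2.79, 0.01]
travel [33.9, 0.0, -3.0] rot [0.02, -2.79, 0.01]
```

>>> step_arm(increments=[{"jaw": 0,"travel": [20,0,12],"delta_rot": [0,-2.8,0]},{"jaw": 0,"travel": [30,0,16],"delta_rot": [0,-2.8,0]},{"jaw": 0,"travel": [30.5,0,14.5],"delta_rot": [0,-2.8,0]},{"jaw": 0,"travel": [31.5,0,13],"delta_rot": [0,-2.8,0]},{"jaw": 0,"travel": [32,0,11.5],"delta_rot": [0,-2.8,0]}])

```text
t: 5.85
tcp_pos: [0.488, -0.0474, 0.2606]
orientation: [-90.9, -0.2, -101.4]
force: [-0.3, 0.6, -3.8]
gripper_width: 0.013
```

>>> step_arm(increments=[{"jaw": 0,"travel": [32.5,0,10],"delta_rot": [0,-2.8,0]},{"jaw": 0,"travel": [33,0,8.5],"delta_rot": [0,-2.8,0]},{"jaw": 0,"travel": [33.5,0,7],"delta_rot": [0,-2.8,0]},{"jaw": 0,"travel": [33.5,0,5.5],"delta_rot": [0,-2.8,0]},{"jaw": 0,"travel": [34,0,3.5],"delta_rot": [0,-2.8,0]}])

```text
t: 6.48
tcp_pos: [0.5037, -0.2219, 0.2487]
orientation: [-91.6, 0.4, -87.0]
force: [0.3, 0.3, -3.1]
gripper_width: 0.0132
```

```bash
python3 plan.py 0.519 -0.36 0.27 -77 35
```

```text
t 6.475 tcp [ 0.5037 -0.2219  0.2487] rpy [-91.61   0.37 -86.97] w 0.0132 F [ 0.3  0.3 -3.1] j [-27.  17.  85.  -1.  80. -30.]
travel [27.7, -4.5, 1.5] rot [0.31, -1.99, -0.1]
travel [27.8, -4.4, 0.5] rot [0.31, -1.99, -0.1]
travel [27.8, -4.4, -0.4] rot [0.31, -1.99, -0.1]
travel [27.7, -4.3, -1.3] rot [0.31, -1.99, -0.1]
travel [27.7, -4.3, -2.3] rot [0.31, -1.99, -0.1]
```

>>> step_arm(increments=[{"jaw": 0,"travel": [27.5,-1,1.5],"delta_rot": [0.3,-2,-0.1]},{"jaw": 0,"travel": [27.5,0,0.5],"delta_rot": [0.3,-2,-0.1]},{"jaw": 0,"travel": [27.5,0,-0.5],"delta_rot": [0.3,-2,-0.1]},{"jaw": 0,"travel": [20,0,-1.5],"delta_rot": [0.3,-2,-0.1]},{"jaw": 0,"travel": [0,0,0],"delta_rot": [0,0,0]}])

```text
t: 7.1
tcp_pos: [0.5119, -0.3282, 0.2357]
orientation: [-91.0, 0.7, -78.8]
force: [0.2, 0.0, -4.3]
gripper_width: 0.0133
```

```bash
python3 plan.py 0.519 -0.36 0.13 -77 30
python3 - <<'E'
from rig import env, eyes
import cv2, numpy as np
a=eyes.snapshot('scene')['image'];b=eyes.snapshot('side')['image'];
cv2.imwrite('pics/ontray.png',np.hstack([cv2.resize(a[60:260,140:340],(400,400)),cv2.resize(b[280:480,320:520],(400,400))]))
E
```

```text
t 7.1 tcp [ 0.5119 -0.3282  0.2357] rpy [-90.96   0.71 -78.82] w 0.0133 F [ 0.2  0.  -4.3] j [-36.  25.  76.  -0.  80. -47.]
travel [8.5, 26.3, 0.7] rot [0.24, -0.45, -0.18]
travel [8.4, 26.3, 0.5] rot [0.24, -0.45, -0.18]
travel [8.3, 26.4, 0.3] rot [0.24, -0.45, -0.18]
travel [8.2, 26.4, 0.1] rot [0.24, -0.45, -0.18]
```

View pics/ontray.png

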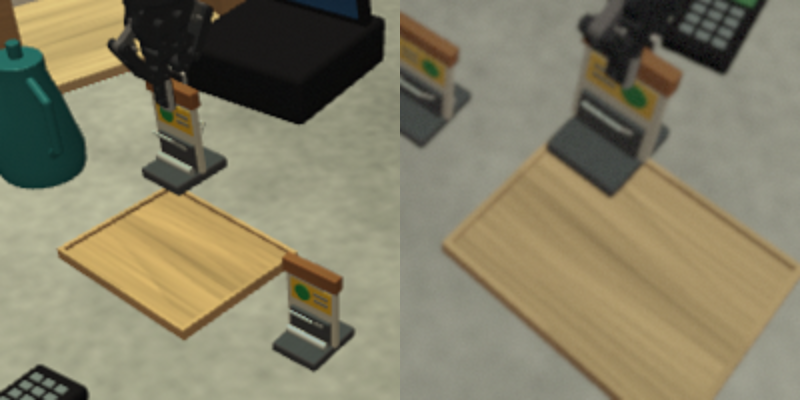

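The sign and stand hang level above the tray, which is clear. I'll lower them.

>>> step_arm(increments=[{"jaw": 0,"travel": [10,15,0.5],"delta_rot": [0.4,-0.5,-0.2]},{"jaw": 0,"travel": [10,20,0.5],"delta_rot": [0.3,-0.5,-0.2]},{"jaw": 0,"travel": [8,20,0.5],"delta_rot": [0.2,-0.5,-0.2]},{"jaw": 0,"travel": [4,15,0],"delta_rot": [0,0,0]},{"jaw": 0,"travel": [0,0,0],"delta_rot": [0,0,0]}])

```text
t: 7.82
tcp_pos: [0.5197, -0.3569, 0.1591]
orientation: [-90.1, 0.2, -77.1]
force: [0.4, -0.4, -4.3]
gripper_width: 0.0131
```

```bash
python3 plan.py 0.519 -0.36 0.108 -77 20
```

```text
t 7.825 tcp [ 0.5197 -0.3569  0.1591] rpy [-90.08   0.23 -77.1 ] w 0.0131 F [ 0.4 -0.4 -4.3] j [-38.  31.  77.   0.  72. -51.]
travel [1.0, 17.0, -0.4] rot [0.03, -0.03, -0.08]
travel [1.0, 17.0, -0.4] rot [0.03, -0.03, -0.08]
travel [1.0, 17.0, -0.4] rot [0.03, -0.03, -0.08]
```

>>> step_arm(increments=[{"jaw": 0,"travel": [1,17,-0.5],"delta_rot": [0,0,-0.1]},{"jaw": 0,"travel": [1,17,-0.5],"delta_rot": [0,0,-0.1]},{"jaw": 0,"travel": [1,12,0],"delta_rot": [0,0,0]},{"jaw": 0,"travel": [0,0,0],"delta_rot": [0,0,0]}])

```text
t: 8.32
tcp_pos: [0.5195, -0.3598, 0.1104]
orientation: [-90.0, -0.0, -77.1]
force: [0.1, 0.4, -4.1]
gripper_width: 0.0132
```

```bash
python3 plan.py 0.519 -0.36 0.099 -77 5
```

```text
t 8.325 tcp [ 0.5195 -0.3598  0.1104] rpy [-9.005e+01 -2.000e-02 -7.707e+01] w 0.0132 F [ 0.1  0.4 -4.1] j [-38.  34.  80.  -0.  66. -51.]
travel [0.0, 3.8, -0.2] rot [0.02, -0.02, 0.01]
travel [0.0, 3.8, -0.2] rot [0.02, -0.02, 0.01]
travel [0.0, 3.8, -0.2] rot [0.02, -0.02, 0.01]
```

>>> step_arm(increments=[{"jaw": 0,"travel": [0,4,0],"delta_rot": [0,0,0]},{"jaw": 0,"travel": [0,4,0],"delta_rot": [0,0,0]},{"jaw": 0,"travel": [0,2,0],"delta_rot": [0,0,0]},{"jaw": 0,"travel": [0,0,0],"delta_rot": [0,0,0]}])

```text
t: 8.82
tcp_pos: [0.5201, -0.3601, 0.101]
orientation: [-90.0, -0.1, -77.1]
force: [0.2, 0.2, -3.7]
gripper_width: 0.0132
```

>>> step_arm(increments=[{"jaw": 0,"travel": [0,1.5,0],"delta_rot": [0,0,0]},{"jaw": 0,"travel": [0,1,0],"delta_rot": [0,0,0]},{"jaw": 0,"travel": [0,0,0],"delta_rot": [0,0,0]}])

```text
t: 9.2
tcp_pos: [0.5202, -0.3602, 0.0988]
orientation: [-89.9, -0.1, -77.1]
force: [-0.4, 0.2, -2.9]
gripper_width: 0.0133
```

>>> step_arm(increments=[{"jaw": 0,"travel": [0,1,0],"delta_rot": [0,0,0]},{"jaw": 0,"travel": [0,0.5,0],"delta_rot": [0,0,0]},{"jaw": 0,"travel": [0,0,0],"delta_rot": [0,0,0]}])

```text
t: 9.57
tcp_pos: [0.5203, -0.3606, 0.0987]
orientation: [-89.9, -0.2, -77.1]
force: [-0.6, 0.5, -2.4]
gripper_width: 0.0132
```

The wrist load is dropping and z has stopped at 0.0987, so the stand is on the tray floor. I'll release.

>>> step_arm(increments=[{"jaw": 30,"travel": [0,0,0],"delta_rot": [0,0,0]},{"jaw": 60,"travel": [0,0,0],"delta_rot": [0,0,0]},{"jaw": 100,"travel": [0,0,0],"delta_rot": [0,0,0]},{"jaw": 100,"travel": [0,0,0],"delta_rot": [0,0,0]},{"jaw": 100,"travel": [0,0,0],"delta_rot": [0,0,0]}])

```text
t: 10.2
tcp_pos: [0.5208, -0.3608, 0.099]
orientation: [-89.8, -0.3, -77.1]
force: [0.5, 0.7, 0.3]
gripper_width: 0.0855
```

>>> step_arm(increments=[{"jaw": 100,"travel": [0,-20,0],"delta_rot": [0,0,0]},{"jaw": 100,"travel": [0,-45,0],"delta_rot": [0,0,0]},{"jaw": 100,"travel": [0,-45,0],"delta_rot": [0,0,0]},{"jaw": 100,"travel": [0,-20,0],"delta_rot": [0,0,0]}])

```text
t: 10.7
tcp_pos: [0.52, -0.36, 0.2362]
orientation: [-89.8, -0.3, -77.1]
force: [-0.2, 0.3, -0.2]
gripper_width: 0.0855
```

```bash
python3 plan.py 0.4755 -0.1255 0.23 -74.5 50
python3 - <<'E'
from rig import env, eyes
import cv2, numpy as np
a=eyes.snapshot('scene')['image'];b=eyes.snapshot('side')['image'];
cv2.imwrite('pics/ontray2.png',np.hstack([cv2.resize(a[60:260,140:340],(400,400)),cv2.resize(b[280:480,320:520],(400,400))]))
E
```

```text
t 10.7 tcp [ 0.52   -0.36    0.2362] rpy [-89.84  -0.28 -77.07] w 0.0855 F [-0.2  0.3 -0.2] j [-38.  28.  72.  -0.  80. -51.]
travel [-47.7, 1.0, 1.8] rot [-0.03, -0.51, 0.06]
travel [-47.7, 1.1, 2.2] rot [-0.03, -0.51, 0.06]
travel [-47.7, 1.1, 2.7] rot [-0.03, -0.51, 0.06]
travel [-47.6, 1.2, 3.1] rot [-0.03, -0.51, 0.06]
travel [-47.6, 1.2, 3.5] rot [-0.03, -0.51, 0.06]
```

View pics/ontray2.png

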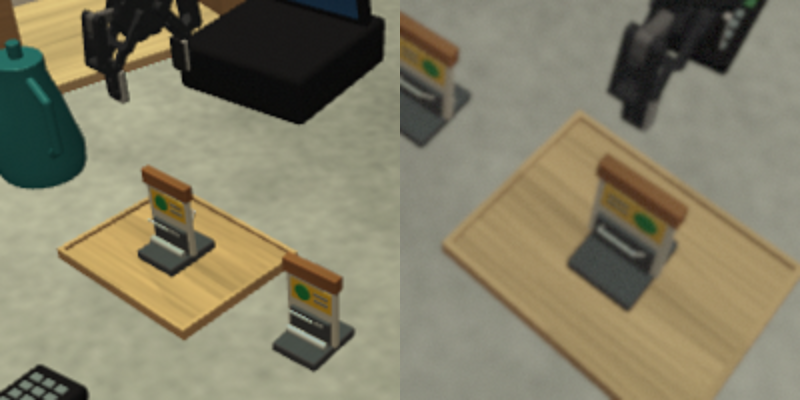

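Sign 2 stands upright in the middle of the tray, and the gripper is clear of it. Next is sign 1.

>>> step_arm(increments=[{"jaw": 100,"travel": [-47.5,0,2],"delta_rot": [0,-0.5,0]},{"jaw": 100,"travel": [-47.5,0,2],"delta_rot": [0,-0.5,0]},{"jaw": 100,"travel": [-47.5,0,2.5],"delta_rot": [0,-0.5,0]},{"jaw": 100,"travel": [-40,0,3],"delta_rot": [0,-0.5,0]},{"jaw": 100,"travel": [-15,0,3.5],"delta_rot": [0,-0.5,0]}])

```text
t: 11.42
tcp_pos: [0.4832, -0.16, 0.2329]
orientation: [-89.9, -0.2, -74.6]
force: [0.4, -0.5, 0.8]
gripper_width: 0.0856
```

```bash
python3 plan.py 0.4755 -0.1255 0.2 -74.5 50
```

```text
t 11.425 tcp [ 0.4832 -0.16    0.2329] rpy [-89.92  -0.24 -74.61] w 0.0856 F [ 0.4 -0.5  0.8] j [-22.  12.  94.  -0.  74. -38.]
travel [-35.5, 32.8, 1.7] rot [-0.08, -0.11, 0.24]
```

>>> step_arm(increments=[{"jaw": 100,"travel": [-30,20,1.5],"delta_rot": [0,0,0.2]},{"jaw": 100,"travel": [0,0,0],"delta_rot": [0,0,0]},{"jaw": 100,"travel": [0,0,0],"delta_rot": [0,0,0]}])

```text
t: 11.8
tcp_pos: [0.4771, -0.1304, 0.2125]
orientation: [-89.9, -0.1, -74.5]
force: [0.1, 0.6, 0.8]
gripper_width: 0.0853
```

```bash
python3 plan.py 0.4755 -0.1255 0.2 -74.5 50;python3 - <<'E'
from rig import env, eyes
import cv2
d=eyes.snapshot('wrist'); cv2.imwrite('pics/wrist3.png',d['image'])
E
```

```text
t 11.8 tcp [ 0.4771 -0.1304  0.2125] rpy [-8.991e+01 -6.000e-02 -7.455e+01] w 0.0853 F [0.1 0.6 0.8] j [-20.  11.  97.   0.  71. -35.]
travel [-5.2, 12.5, -0.2] rot [-0.09, -0.05, 0.06]
```

View pics/wrist3.png

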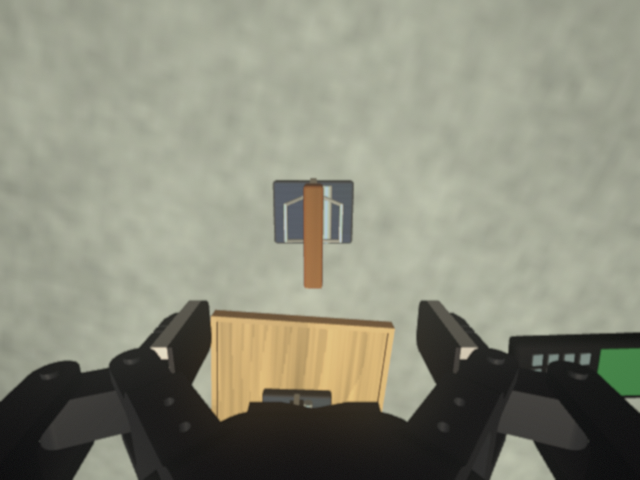

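Sign 1's bar is centred at column 313 and vertical in the wrist view. Its corners are at about (303,184), (323,184), (322,288) and (304,288).

```bash
python3 - <<'E'
from wr import *
p=[0.4771,-0.1304,0.2125]; r=[-89.91,-0.06,-74.55]
q=[wray(p,r,u,.117) for u in ((303,184),(323,184),(322,288),(304,288))]
print(np.mean(q,0).round(4))
a=(q[0]+q[1])/2-(q[2]+q[3])/2; print(np.linalg.norm(a),np.degrees(np.arctan2(a[1],a[0]))-90)
b=[wray(p,r,u,.014) for u in ((274,181),(354,181),(352,242),(274,242))]; print(np.mean(b,0).round(4))
b=[wray(p,r,u,.016) for u in ((213,311),(393,323))]; print(b, np.linalg.norm(b[0]-b[1]))
E
python3 plan.py 0.4755 -0.1248 0.14 -74.5 50
```

```text
[ 0.4752 -0.1236  0.117 ]
0.07594431524302728 15.438446254672101
[ 0.4759 -0.1237  0.014 ]
[array([ 0.40047591, -0.25528372,  0.016     ]), array([ 0.59129082, -0.21757644,  0.016     ])] 0.1945049356996951
t 11.85 tcp [ 0.477  -0.1305  0.2124] rpy [-8.992e+01 -5.000e-02 -7.457e+01] w 0.0853 F [ 0.2 -0.8 -0.2] j [-20.  11.  97.   0.  71. -35.]
travel [-3.0, 36.2, -0.0] rot [-0.04, -0.03, 0.02]
travel [-2.9, 36.2, 0.0] rot [-0.04, -0.03, 0.02]
```

>>> step_arm(increments=[{"jaw": 100,"travel": [-3.5,30,0],"delta_rot": [0,0,0]},{"jaw": 100,"travel": [-3.5,36,0],"delta_rot": [0,0,0]},{"jaw": 100,"travel": [0,20,0],"delta_rot": [0,0,0]},{"jaw": 100,"travel": [0,10,0],"delta_rot": [0,0,0]},{"jaw": 100,"travel": [0,0,0],"delta_rot": [0,0,0]}])

```text
t: 12.48
tcp_pos: [0.4772, -0.1278, 0.1155]
orientation: [-89.7, -0.2, -74.8]
force: [-0.5, -0.1, 0.3]
gripper_width: 0.0853
```

```bash
python3 plan.py 0.4754 -0.124 0.088 -74.5 10
```

```text
t 12.475 tcp [ 0.4772 -0.1278  0.1155] rpy [-89.74  -0.2  -74.81] w 0.0853 F [-0.5 -0.1  0.3] j [-19.  18. 103.  -0.  59. -34.]
travel [-1.4, 9.2, -0.3] rot [-0.09, -0.1, 0.07]
travel [-1.4, 9.2, -0.3] rot [-0.09, -0.1, 0.07]
travel [-1.4, 9.2, -0.3] rot [-0.09, -0.1, 0.07]
```

>>> step_arm(increments=[{"jaw": 100,"travel": [-1.5,10,-0.5],"delta_rot": [-0.1,-0.2,0.1]},{"jaw": 100,"travel": [-1.5,10,-0.5],"delta_rot": [-0.1,-0.1,0.1]},{"jaw": 100,"travel": [-1,7,-0.3],"delta_rot": [-0.1,0,0]},{"jaw": 100,"travel": [0,0,0],"delta_rot": [0,0,0]}])

```text
t: 12.98
tcp_pos: [0.4756, -0.1246, 0.0882]
orientation: [-90.0, -0.1, -74.5]
force: [-0.5, -0.1, -0.2]
gripper_width: 0.0852
```

```bash
python3 plan.py 0.4754 -0.124 0.088 -74.5 10
```

```text
t 12.975 tcp [ 0.4756 -0.1246  0.0882] rpy [-8.995e+01 -7.000e-02 -7.450e+01] w 0.0852 F [-0.5 -0.1 -0.2] j [-19.  20. 105.  -0.  55. -34.]
travel [-0.6, 0.2, -0.1] rot [-0.05, 0.0, 0.07]
```

>>> step_arm(increments=[{"jaw": 0,"travel": [0,0,0],"delta_rot": [0,0,0]},{"jaw": 0,"travel": [0,0,0],"delta_rot": [0,0,0]},{"jaw": 0,"travel": [0,0,0],"delta_rot": [0,0,0]},{"jaw": 0,"travel": [0,0,0],"delta_rot": [0,0,0]},{"jaw": 0,"travel": [0,0,0],"delta_rot": [0,0,0]}], newtons=40)

```text
t: 13.6
tcp_pos: [0.4759, -0.1248, 0.089]
orientation: [-89.9, -0.1, -74.5]
force: [-1.5, 0.0, 0.7]
gripper_width: 0.0132
```

>>> step_arm(increments=[{"jaw": 0,"travel": [0,-8,0],"delta_rot": [0,0,0]},{"jaw": 0,"travel": [0,-10,0],"delta_rot": [0,0,0]},{"jaw": 0,"travel": [0,-10,0],"delta_rot": [0,0,0]},{"jaw": 0,"travel": [0,-10,0],"delta_rot": [0,0,0]},{"jaw": 0,"travel": [0,-10,0],"delta_rot": [0,0,0]}])

```text
t: 14.22
tcp_pos: [0.4759, -0.1246, 0.1404]
orientation: [-89.9, -0.1, -74.5]
force: [-0.1, 0.1, -1.7]
gripper_width: 0.0136
```

>>> step_arm(increments=[{"jaw": 0,"travel": [0,-10,0],"delta_rot": [0,0,0]},{"jaw": 0,"travel": [0,-10,0],"delta_rot": [0,0,0]},{"jaw": 0,"travel": [0,0,0],"delta_rot": [0,0,0]},{"jaw": 0,"travel": [0,0,0],"delta_rot": [0,0,0]}])

```text
t: 14.72
tcp_pos: [0.476, -0.1247, 0.1626]
orientation: [-89.8, -0.2, -74.5]
force: [-0.2, -0.1, -0.6]
gripper_width: 0.0135
```

```bash
python3 plan.py 0.4754 -0.124 0.24 -74.5 50
python3 - <<'E'
from rig import env, eyes
import cv2, numpy as np
a=eyes.snapshot('scene')['image'];b=eyes.snapshot('side')['image'];
cv2.imwrite('pics/lift1.png',np.hstack([cv2.resize(a[100:260,220:380],(400,400)),cv2.resize(b[220:380,260:420],(400,400))]))
E
```

```text
t 14.725 tcp [ 0.476  -0.1247  0.1626] rpy [-89.83  -0.16 -74.5 ] w 0.0135 F [-0.2 -0.1 -0.6] j [-19.  14. 101.  -0.  65. -34.]
travel [-0.3, -38.7, -0.1] rot [-0.09, 0.0, 0.08]
travel [-0.4, -38.7, -0.2] rot [-0.09, 0.0, 0.08]
```

View pics/lift1.png

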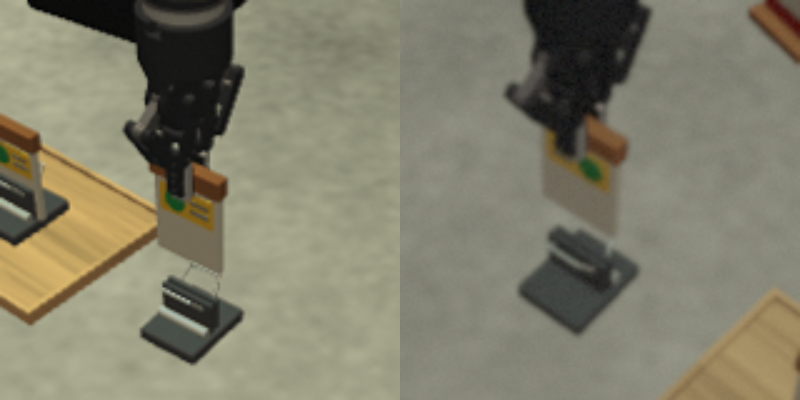

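Sign 1 slid out and its stand stayed on the counter, with only about 0.6 N at the wrist. This clip is the weak one, so the sign goes to the bin. I'll release slightly toward the robot side of the bin's centre so it falls inside either way.

>>> step_arm(increments=[{"jaw": 0,"travel": [0,-35,0],"delta_rot": [0,0,0]},{"jaw": 0,"travel": [0,-40,0],"delta_rot": [0,0,0]},{"jaw": 0,"travel": [0,-20,0],"delta_rot": [0,0,0]}])

```text
t: 15.2
tcp_pos: [0.4748, -0.1242, 0.2575]
orientation: [-90.1, 0.0, -74.5]
force: [0.5, -0.3, -0.6]
gripper_width: 0.0135
```

```bash
python3 plan.py 0.533 0.389 0.255 -98 45
```

```text
t 15.2 tcp [ 0.4748 -0.1242  0.2575] rpy [-9.01e+01  4.00e-02 -7.45e+01] w 0.0135 F [ 0.5 -0.3 -0.6] j [-19.   8.  94.  -0.  77. -34.]
travel [-39.9, 0.2, 16.1] rot [0.01, 1.96, -0.0]
travel [-40.4, 0.2, 14.7] rot [0.01, 1.96, -0.0]
travel [-40.9, 0.2, 13.3] rot [0.01, 1.96, -0.0]
travel [-41.4, 0.2, 11.9] rot [0.01, 1.96, -0.0]
travel [-41.7, 0.2, 10.5] rot [0.01, 1.96, -0.0]
travel [-42.1, 0.2, 9.1] rot [0.01, 1.96, -0.0]
travel [-42.4, 0.2, 7.6] rot [0.01, 1.96, -0.0]
travel [-42.6, 0.2, 6.2] rot [0.01, 1.96, -0.0]
travel [-42.8, 0.2, 4.7] rot [0.01, 1.96, -0.0]
travel [-42.9, 0.2, 3.3] rot [0.01, 1.96, -0.0]
travel [-43.0, 0.2, 1.8] rot [0.01, 1.96, -0.0]
travel [-43.0, 0.2, 0.3] rot [0.01, 1.96, -0.0]
```

>>> step_arm(increments=[{"jaw": 0,"travel": [-30,0,12],"delta_rot": [0,2,0]},{"jaw": 0,"travel": [-40,-1,14.5],"delta_rot": [0,2,0]},{"jaw": 0,"travel": [-41,-1,13.5],"delta_rot": [0,2,0]},{"jaw": 0,"travel": [-41.5,-1,12],"delta_rot": [0,2,0]},{"jaw": 0,"travel": [-42,-1,10.5],"delta_rot": [0,2,0]}])

```text
t: 15.82
tcp_pos: [0.4993, 0.0824, 0.2617]
orientation: [-90.1, -0.0, -85.1]
force: [0.6, 0.0, -0.8]
gripper_width: 0.0132
```

>>> step_arm(increments=[{"jaw": 0,"travel": [-42,-1,9],"delta_rot": [0,2,0]},{"jaw": 0,"travel": [-42.5,-1,7.5],"delta_rot": [0,2,0]},{"jaw": 0,"travel": [-42.5,-1,6],"delta_rot": [0,2,0]},{"jaw": 0,"travel": [-42.5,-1,4.5],"delta_rot": [0,2,0]},{"jaw": 0,"travel": [-43,-1,3],"delta_rot": [0,2,0]}])

```text
t: 16.45
tcp_pos: [0.5262, 0.3029, 0.2644]
orientation: [-90.2, -0.1, -95.4]
force: [1.2, -0.6, 0.2]
gripper_width: 0.0132
```

```bash
python3 plan.py 0.533 0.389 0.22 -98 45
```

```text
t 16.45 tcp [0.5262 0.3029 0.2644] rpy [-90.24  -0.13 -95.43] w 0.0132 F [ 1.2 -0.6  0.2] j [26. 24. 74.  0. 83. 32.]
travel [-28.8, 14.7, -0.4] rot [0.08, 0.86, 0.05]
travel [-28.8, 14.7, -0.8] rot [0.08, 0.86, 0.05]
travel [-28.8, 14.8, -1.3] rot [0.08, 0.86, 0.05]
```

>>> step_arm(increments=[{"jaw": 0,"travel": [-28,0,0],"delta_rot": [0,1,0]},{"jaw": 0,"travel": [-25,0,-1],"delta_rot": [0,1,0]},{"jaw": 0,"travel": [-10,10,-1],"delta_rot": [0,0.5,0]},{"jaw": 0,"travel": [0,0,0],"delta_rot": [0,0,0]},{"jaw": 0,"travel": [0,0,0],"delta_rot": [0,0,0]}])

```text
t: 17.08
tcp_pos: [0.5302, 0.369, 0.25]
orientation: [-90.5, -0.3, -97.9]
force: [-0.1, -0.6, -0.4]
gripper_width: 0.0135
```

```bash
python3 plan.py 0.533 0.389 0.1 -98 35;  python3 - <<'E'
from rig import env, eyes
import cv2, numpy as np
a=eyes.snapshot('scene')['image'];b=eyes.snapshot('side')['image'];
cv2.imwrite('pics/bin1.png',np.hstack([cv2.resize(a[240:480,340:580],(400,400)),cv2.resize(b[60:240,150:330],(400,400))]))
E
```

```text
t 17.075 tcp [0.5302 0.369  0.25  ] rpy [-90.45  -0.33 -97.87] w 0.0135 F [-0.1 -0.6 -0.4] j [32. 29. 68.  0. 83. 39.]
travel [-4.2, 30.0, 0.2] rot [0.09, 0.03, 0.07]
travel [-4.2, 30.0, 0.2] rot [0.09, 0.03, 0.07]
travel [-4.2, 30.0, 0.1] rot [0.09, 0.03, 0.07]
travel [-4.1, 30.0, 0.1] rot [0.09, 0.03, 0.07]
travel [-4.1, 30.0, 0.0] rot [0.09, 0.03, 0.07]
```

View pics/bin1.png

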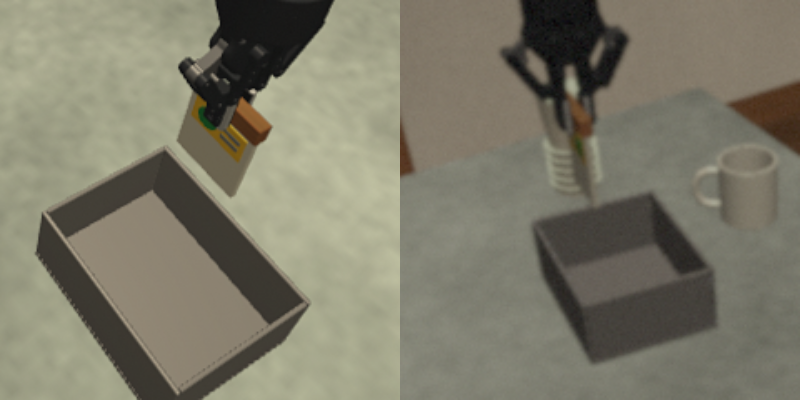

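>>> step_arm(increments=[{"jaw": 0,"travel": [-8,20,0],"delta_rot": [0.2,0,0.1]},{"jaw": 0,"travel": [-8,25,0],"delta_rot": [0.1,0,0.1]},{"jaw": 0,"travel": [-5,20,0],"delta_rot": [0.1,0,0.1]},{"jaw": 0,"travel": [0,0,0],"delta_rot": [0,0,0]}])

```text
t: 17.68
tcp_pos: [0.5341, 0.3878, 0.1857]
orientation: [-89.9, 0.1, -98.0]
force: [0.0, -1.2, -0.1]
gripper_width: 0.013
```

```bash
python3 plan.py 0.533 0.389 0.1 -98 35;  python3 - <<'E'
from rig import env, eyes
import cv2, numpy as np
a=eyes.snapshot('scene')['image'];b=eyes.snapshot('side')['image'];
cv2.imwrite('pics/bin2.png',np.hstack([cv2.resize(a[240:480,340:580],(400,400)),cv2.resize(b[60:240,150:330],(400,400))]))
E
```

```text
t 17.675 tcp [0.5341 0.3878 0.1857] rpy [-89.88   0.1  -98.03] w 0.013 F [ 0.  -1.2 -0.1] j [33. 33. 70. -0. 76. 41.]
travel [-0.3, 28.6, -0.5] rot [-0.04, -0.01, -0.03]
travel [-0.3, 28.6, -0.5] rot [-0.04, -0.01, -0.03]
travel [-0.3, 28.6, -0.4] rot [-0.04, -0.01, -0.03]
```

View pics/bin2.png

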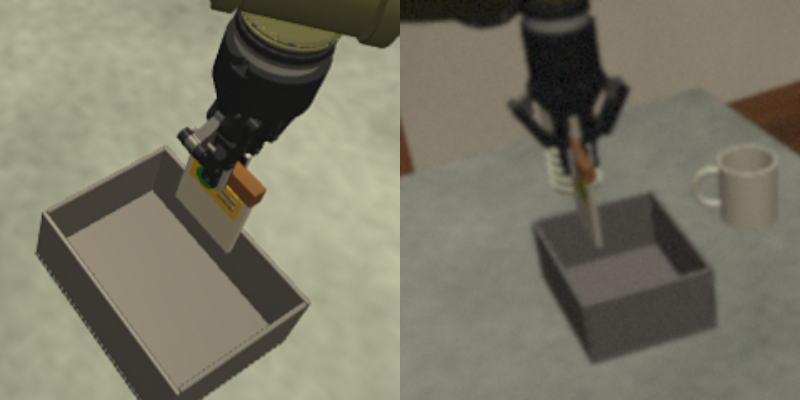

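The sign's lower edge is over the bin opening. I'll lower it.

>>> step_arm(increments=[{"jaw": 0,"travel": [0,25,-0.5],"delta_rot": [0,0,0]},{"jaw": 0,"travel": [0,25,-0.5],"delta_rot": [0,0,0]},{"jaw": 0,"travel": [0,20,0],"delta_rot": [0,0,0]},{"jaw": 0,"travel": [0,5,0],"delta_rot": [0,0,0]},{"jaw": 0,"travel": [0,0,0],"delta_rot": [0,0,0]}])

```text
t: 18.4
tcp_pos: [0.5368, 0.3885, 0.1175]
orientation: [-89.3, 0.6, -98.1]
force: [-0.1, -0.2, -0.7]
gripper_width: 0.0133
```

```bash
python3 plan.py 0.533 0.389 0.098 -98 35
```

```text
t 18.4 tcp [0.5368 0.3885 0.1175] rpy [-89.33   0.56 -98.11] w 0.0133 F [-0.1 -0.2 -0.7] j [33. 37. 74. -0. 68. 41.]
travel [0.2, 19.4, -4.1] rot [-0.67, -0.11, -0.56]
```

>>> step_arm(increments=[{"jaw": 0,"travel": [0,12,-2.5],"delta_rot": [-0.5,0,-0.4]},{"jaw": 0,"travel": [0,9,-1.5],"delta_rot": [-0.2,0,-0.2]},{"jaw": 0,"travel": [0,0,0],"delta_rot": [0,0,0]}])

```text
t: 18.77
tcp_pos: [0.5331, 0.3895, 0.0964]
orientation: [-90.0, -0.0, -98.1]
force: [-0.6, -0.3, -1.2]
gripper_width: 0.0137
```

>>> step_arm(increments=[{"jaw": 40,"travel": [0,0,0],"delta_rot": [0,0,0]},{"jaw": 60,"travel": [0,0,0],"delta_rot": [0,0,0]},{"jaw": 60,"travel": [0,0,0],"delta_rot": [0,0,0]},{"jaw": 60,"travel": [0,0,0],"delta_rot": [0,0,0]}])

```text
t: 19.27
tcp_pos: [0.5335, 0.3898, 0.0974]
orientation: [-89.9, 0.0, -98.1]
force: [-0.4, 0.2, 0.4]
gripper_width: 0.0516
```

>>> step_arm(increments=[{"jaw": 60,"travel": [0,-20,0],"delta_rot": [0,0,0]},{"jaw": 60,"travel": [0,-40,0],"delta_rot": [0,0,0]},{"jaw": 60,"travel": [0,-50,0],"delta_rot": [0,0,0]},{"jaw": 60,"travel": [0,-30,0],"delta_rot": [0,0,0]}])

```text
t: 19.77
tcp_pos: [0.5328, 0.3893, 0.2442]
orientation: [-90.0, 0.0, -98.1]
force: [0.6, -0.2, -0.4]
gripper_width: 0.0516
```

```bash
python3 plan.py 0.4 0.389 0.25 -98 35;  python3 - <<'E'
from rig import env, eyes
import cv2, numpy as np
a=eyes.snapshot('scene')['image'];b=eyes.snapshot('side')['image'];
cv2.imwrite('pics/bin3.png',np.hstack([cv2.resize(a[240:480,340:580],(400,400)),cv2.resize(b[60:240,150:330],(400,400))]))
E
```

```text
t 19.775 tcp [0.5328 0.3893 0.2442] rpy [-89.98   0.   -98.11] w 0.0516 F [ 0.6 -0.2 -0.4] j [33. 31. 66. -0. 83. 41.]
travel [4.8, -1.5, -32.9] rot [-0.0, -0.03, -0.0]
travel [4.7, -1.4, -32.9] rot [-0.0, -0.03, -0.0]
travel [4.7, -1.4, -32.9] rot [-0.0, -0.03, -0.0]
travel [4.7, -1.4, -32.9] rot [-0.0, -0.03, -0.0]
```

View pics/bin3.png

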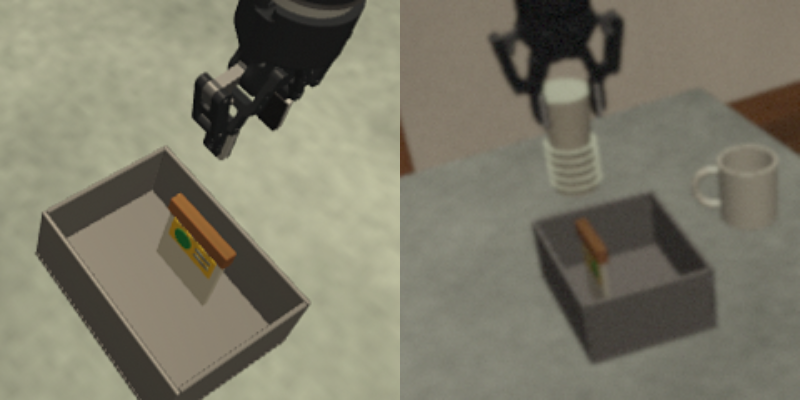

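The sign is inside the bin, upright or leaning. I'll wait for it to settle and check both signs.

>>> step_arm(increments=[{"jaw": 60,"travel": [0,-10,-20],"delta_rot": [0,0,0]},{"jaw": 60,"travel": [0,0,-30],"delta_rot": [0,0,0]},{"jaw": 60,"travel": [0,0,-20],"delta_rot": [0,0,0]},{"jaw": 60,"travel": [0,0,0],"delta_rot": [0,0,0]},{"jaw": 60,"travel": [0,0,0],"delta_rot": [0,0,0]}])

```text
t: 20.5
tcp_pos: [0.4625, 0.3991, 0.2586]
orientation: [-89.7, 0.2, -98.1]
force: [0.2, 0.7, 0.2]
gripper_width: 0.0513
```

>>> step_arm(increments=[{"jaw": 60,"travel": [0,0,0],"delta_rot": [0,0,0]},{"jaw": 60,"travel": [0,0,0],"delta_rot": [0,0,0]},{"jaw": 60,"travel": [0,0,0],"delta_rot": [0,0,0]},{"jaw": 60,"travel": [0,0,0],"delta_rot": [0,0,0]},{"jaw": 60,"travel": [0,0,0],"delta_rot": [0,0,0]}])

```text
t: 21.12
tcp_pos: [0.464, 0.3985, 0.2579]
orientation: [-89.8, 0.2, -98.2]
force: [0.5, -0.2, 1.0]
gripper_width: 0.0511
```

Run:
```python
from rig import env, eyes
import cv2, numpy as np
a=eyes.snapshot('scene')['image'];b=eyes.snapshot('side')['image'];
cv2.imwrite('pics/fscene.png',a)
cv2.imwrite('pics/bin4.png',np.hstack([cv2.resize(a[290:480,340:530],(400,400)),cv2.resize(b[130:230,200:300],(400,400))]))
cv2.imwrite('pics/tray4.png',np.hstack([cv2.resize(a[130:240,160:300],(400,314)),cv2.resize(b[320:480,330:530],(400,314))]))
s=env.observe(); print(s['t'],s['tcp_pos'],s['force'])
```

```text
21.225 [0.46395311 0.39847329 0.25790894] [ 0.11948403 -0.01628162 -1.03432335]
```

View pics/bin4.png

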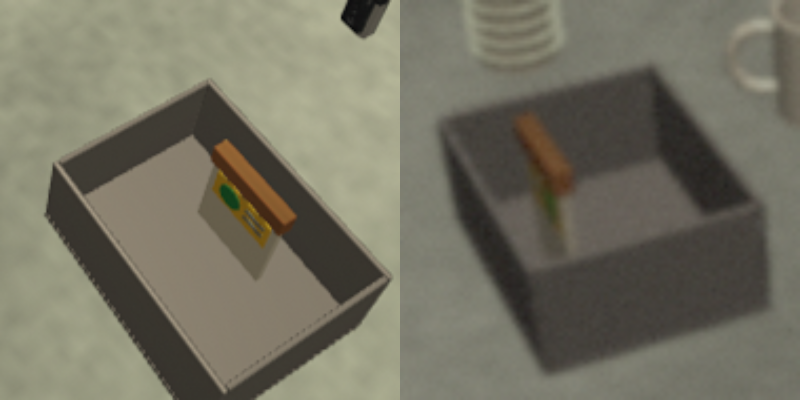

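View pics/tray4.png

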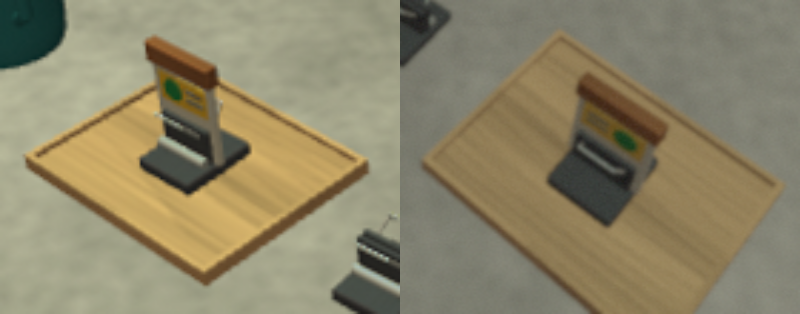

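View pics/fscene.png

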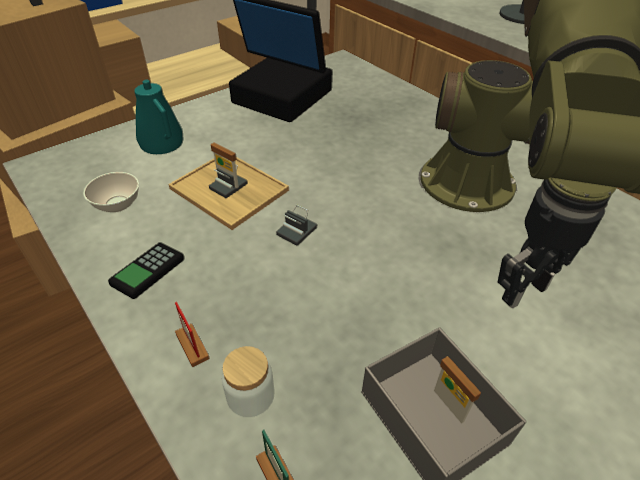

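Both signs are where they should be. I'll triangulate the bin sign's bar centre and check the tray sign against the judged limits.

Run:
```python
from h import *
def tri(us,ud):
    r=least_squares(lambda P:np.concatenate([proj(C['scene'],P)[0]-us,proj(C['side'],P)[0]-ud]),[.5,0,.1]); return r.x.round(4),np.abs(r.fun).max().round(1)
def loc(P,c,yaw):
    y=np.radians(yaw); d=P[:2]-np.array(c); return (np.array([[np.cos(y),np.sin(y)],[-np.sin(y),np.cos(y)]])@d).round(4)
P,e=tri(np.array([340+254*.475,290+187*.475]),np.array([200+145/4,130+154/4])); print('bin bar',P,e,loc(P,(.568,.384),-8))
P,e=tri(np.array([160+181*.35,130+63*.35]),np.array([330+221*.5,320+112*.51])); print('tray bar',P,e,loc(P,(.519,-.36),12.5))
```

```text
bin bar [0.5351 0.3907 0.0985] 0.7 [-0.0335  0.0021]
tray bar [ 0.5192 -0.3637  0.1159] 0.5 [-0.0006 -0.0037]
```

The bin sign's bar is at 98.5 mm (limit 106 mm), offset (-34, 2) mm. The tray sign's bar is at 116 mm, offset (-1, -4) mm. Both are within the limits and the gripper is clear, so I'm handing in.

```bash
python3 -c "
from rig import env
print(env.hand_in()); print(env.observe()['t'])"
```

```text
the job is handed in; nothing more can be done
None
the job is handed in; nothing more can be done
```

I tested both clips, put the firm sign and its stand on the tray and the weak one's sign in the bin, and handed the job in at about 21 s. No verdict was reported.

- **Firm clip:** the sign that started nearer the bin came up with its stand, with about 4.2 N at the wrist. It now stands upright at the middle of the tray. Its bar centre is about 116 mm above the counter (limits 103 to 132 mm) and within 4 mm of the tray's centre.
- **Weak clip:** the sign that started nearer the tray slid out, with about 0.6 N at the wrist, and its stand stayed on the counter. I released the sign inside the bin. Its bar centre is 98.5 mm high (limit 106 mm), offset (-34, 2) mm from the bin's centre.
- **Last check:** the final pictures showed both signs settled, nothing fallen, and the open gripper clear of everything.

**Loose ends:**
- The binned sign is standing on edge in the bin rather than lying flat. It would most likely stay within limits if it toppled.
- The two fixed cameras disagreed by about 6 mm on the signs' starting positions. I used the wrist camera to settle that before each grasp.
- The tray measured 3 to 6% smaller than its stated size, but its centre agreed between views to within about 6 mm.

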